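# Lock the silt sieve into the gully upstand under the sink

### The arm

A 6-joint arm with a two-finger parallel gripper is mounted at the origin on the work surface. World frame = base frame: x ahead of the robot, y to its left, z up, the work surface at z = 0. Lengths are in m, angles in rad, forces in N, time in s.
With the tool pointing down it reaches from about 0.425 to 0.95 m from the base axis. Payload 3.5 kg.
Tool frame: the origin (TCP) lies midway between the tips of the shut fingers; the grasp point (between the pads) lies 19 mm behind it; z points along the fingers, y is the direction in which the jaws open and shut (so a half turn about z gives the same grasp; the last joint's range is limited). The gripper opens to 85 mm and grips with 20 to 120 N. Pads are 22 mm wide; open, the fingers measure 114 mm over their backs; the gripper's body (76 mm by 85 mm) begins 54 mm behind the grasp point. The pads swing forward as they close: fully open they stand 13 mm farther back than shut.
Start: joints at [-1.461, 0.286, 1.577, -0, 1.279, -0.15], TCP at [0.173, -0.652, 0.2] pointing down, gripper open.
Joint ranges: [-2.77, 2.77], [-0.9, 2.22], [0.21, 2.48], [-1.53, 4.67], [0.24, 2.81], [-2.84, 2.84]. Speed limits (rad/s): [2.79, 2.79, 3.14, 3.14, 3.14, 3.14].

### API

Orientations are given as a unit quaternion [x, y, z, w].
In Python, from plant import * gives the robot as it stands.
- The arm moves only by the shell command python3 -m jog 'ROWS' [FORCE]. ROWS is a JSON object of lists of equal length, an entry for each row: "travel": the shift along the world's x, y, z in mm, a list of three; "dr": the turn, a rotation vector about the world's x, y, z in degrees, a list of three; "jaw": the closure in counts, from 0 (fully open) to 255 (shut). In form: {"travel": [[x, y, z], ...], "dr": [[wx, wy, wz], ...], "jaw": [jaw, ...]}. A call has 1 to 5 rows; each row shifts and turns the commanded pose from where the row before left it; what a row does not reach is not made up. A row lasts 1/12 s, in which the tool goes at most 41.7 mm and 7.16 degrees, less where a joint would pass 70% of its speed; a pose out of reach is approached as far as the arm can. A call is refused whole if a number of a shift passes 41.7 or a number of a turn 7.16, either way. A call with a gripper value outside its range is refused whole. The fingers move at their own pace and stop on an object; FORCE is the grip in N (left out, the last holds). Time passes only in rows, so rows that do not move let the fingers close. It gives the time, the measured TCP pose, the force and the opening at its end, in the units of the state.
- get_state(): the state, without advancing time (a new reading comes with each control period).
- read_camera(name): name is "side" or "top"; returns the picture (384x512x3 uint8, red, green, blue); there is no depth.
- camera_info(name): a dict with "K" (3x3 intrinsics, pixels), "R" (3x3) and "t" (3): a world point X has camera coordinates R X + t. Camera axes: x right, y down, z forward; pixel columns grow to the right and rows downward; lengths in m; the calibration is good to about 2 mm. A picture is of the moment at which its call begins. camera_info takes no time and is no camera call.
- sign_off(): hands the job in, once; it reports no verdict.
The state is a dict: "time": time; "qpos": joint angles; "dq": joint speeds; "joint_efforts": joint torques, N m; "eef_pos": TCP position; "tcp_rot": TCP orientation; "contact_force": force on the tool from outside, world axes, zero at the start; "wrist_torque": the same for the moment, N m; "opening": opening from 0.0 (shut) to 1.0 (fully open).
Only numpy, scipy, OpenCV 4.12 (cv2) and the standard library are available. Lean on these libraries where they do the work, as an engineer would, in place of code of your own. Each camera call takes 0.05 s, during which the arm holds its last target. There are 200 camera calls.

### The job

The cleaned silt sieve is standing in the aluminium tray under the sink. Lift it out by its handle, hang it in the collar on the grey gully upstand with its three pins down in the slots, and twist it clockwise until the pins drop fully home into the locking notches, then let go. Feel your way and do not force it - the plastic collar cracks if the pins are pressed or wrenched hard - and leave the tray, plunger cup, washer tin and pipe wrench where they are.

Things in the scene. Friction and masses are not known exactly. Their poses are not given: they have to be found in the camera images.
- sieve: Loose stainless silt sieve, about 0.26 kg. Origin: centre of its underside, z up its axis. Punched cup 50 mm deep, outer radius 36 mm at the bottom, tapering out to 44.5 mm at the rim. A bow handle stands over it: its black grip is a straight bar, 56 mm long along the body's x, 12 mm thick along y, 22 mm high, centred over the axis 76 to 98 mm above the origin. Grip it across y.
- sieve_pin (a point): On the sieve's axis, 42 mm above its underside, at the level of its bayonet pins; axes as the sieve. Three equal round steel pins, 8 mm thick, stick out level and radially at 0, 120 and 240 degrees from the sieve's +x; their round ends are 60 mm from the axis.
- upstand: Fixed grey plastic gully pipe standing on the tile, outer radius 55 mm, 72 mm high. Origin: centre of its foot on the tile, z up its axis. A capped side branch 50 mm across sticks out 110 mm along +x. On top sits a stiff coaxial collar, 72 to 110 mm above the origin, wall from radius 47 to 53 mm, which does not turn.
- collar_top (a point): On the axis at the collar's top edge, 110 mm up; axes as the upstand. Three equal bayonet slots, 11 mm wide, 120 degrees apart, cut through the wall, open at this edge: at 0, 120, 240 degrees from the upstand's +x, but the collar was pushed on by hand, up to 26 degrees off either way: find them by sight or by sliding the pins round. Pins on this edge: sieve origin 72 mm above upstand origin.
- collar_ledge (a point): On the axis at the level of the slots' ledge, 92 mm up, 18 mm below the top edge; axes as the upstand. Each slot drops from its opening to this ledge, then runs clockwise seen from above, under a lip whose underside is 11 mm above the ledge. Pins on the ledge: sieve origin 54 mm above upstand origin.
- collar_notch (a point): On the axis at the bottom of the locking notches, 86 mm up, 6 mm below the ledge; axes as the upstand. Each slot ends at a solid wall in a notch 11 mm wide, centred 30 degrees clockwise (from above) of its opening. Pins home in the notches: sieve origin 48 mm above upstand origin; it can then neither turn nor lift straight out.
- tray: Loose square aluminium tray for scouring pads, 150 x 150 mm, walls 14 mm high, floor 3 mm thick; the sieve stands in it at the start. Origin: centre of its underside.
- plunger: Loose black rubber plunger cup without its stick, 116 mm across, 85 mm high. Origin: centre of its underside. Bystander.
- tin: Loose shut chrome tin for tap washers with a hinged lid, 109 x 74 mm, 46 mm high. Origin: centre of its underside. Bystander.
- wrench: Loose grey pipe wrench lying flat, about 275 mm long, 20 mm high. Origin: on its underside near the middle. Bystander.
There are look-alikes about, which are no part of the job. Leave any orange or yellow look-alike of the sieve alone.

How it is judged:
By the outcome, as a careful person would: the job done as asked, in the order asked, and still so for the second after the job is handed in, with the robot touching nothing.
It also fails if it takes over 64 s, if anything falls off the work surface, if the arm or the gripper's body presses on something with over 40 N, if the wrist force passes 120 N, or if a joint passes its speed limit or range.

## Working session

There is one attempt and no reset: what is moved stays moved. The work goes in short steps, Python scripts to look and compute and a shell command to move; the robot and the scene stay as the last step left them, time stands still between calls to the robot, and variables do not carry over. Pictures are saved under pics/ and viewed, about 8 in all and at most 12, crops included, and the job is handed in when it is done.

```bash
mkdir -p pics; ls; python3 - <<'E'
from plant import *
import cv2,numpy as np
a=read_camera("top");b=read_camera("side")
cv2.imwrite("pics/top0.png",a[:,:,::-1]);cv2.imwrite("pics/side0.png",b[:,:,::-1])
for n in("top","side"):
    c=camera_info(n);print(n,np.round(c["K"],1).tolist(),np.round(c["R"],3).tolist(),np.round(c["t"],3).tolist(), np.round(-np.array(c["R"]).T@np.array(c["t"]),3))
s=get_state();print(s)
E
```

```text
pics
top [[446.3, 0.0, 253.4], [0.0, 446.3, 190.8], [0.0, 0.0, 1.0]] [[-0.029, -0.999, -0.027], [-0.991, 0.032, -0.127], [0.128, 0.024, -0.991]] [0.013, 0.554, 1.247] [ 0.39  -0.035  1.308]
side [[425.1, 0.0, 250.2], [0.0, 425.1, 188.1], [0.0, 0.0, 1.0]] [[-0.983, -0.183, -0.012], [-0.132, 0.753, -0.645], [0.127, -0.632, -0.764]] [0.531, 0.134, 1.458] [0.355 0.918 1.207]
{'time': 0.1, 'qpos': array([-1.46098445e+00,  2.87079587e-01,  1.57807834e+00,  1.44953583e-05,
        1.27860469e+00, -1.50011686e-01]), 'dq': array([-0.00058355, -0.00160724, -0.0043796 , -0.00065269, -0.00174061,
       -0.00065552]), 'joint_efforts': array([ 1.44919231e-03, -4.07293189e+01, -2.93698722e+01, -8.90273463e-05,
        3.40022314e-03,  1.86582406e-05]), 'eef_pos': array([ 0.17336357, -0.65165256,  0.19885806]), 'tcp_rot': array([ 9.91573014e-01,  1.29544513e-01,  2.87434071e-05, -1.08462462e-03]), 'contact_force': array([ 0.21758495, -0.21522649,  0.38800846]), 'wrist_torque': array([-0.06476762,  0.0143406 , -0.02468299]), 'opening': 1.0040324770016253}
```

View pics/top0.png

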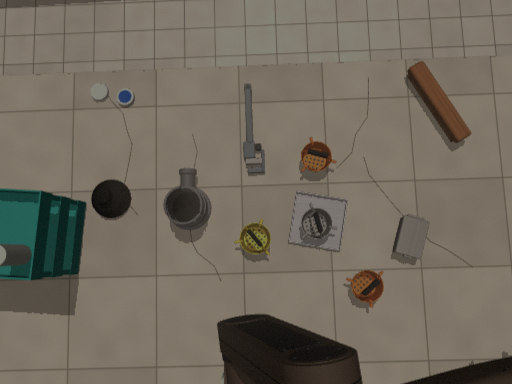

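View pics/side0.png

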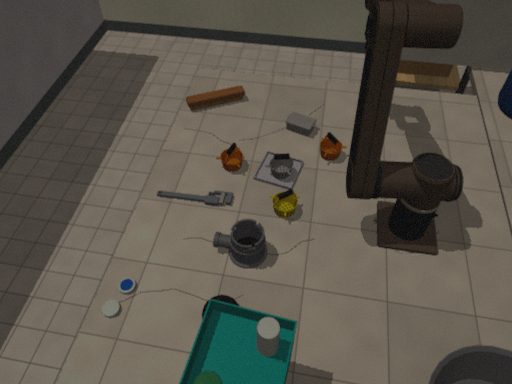

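The top view shows four sieve-like objects: orange at (316,156) and (367,286), yellow at (255,239), and plain steel in the square tray at (317,223). The steel one fits, since it is stainless and in the aluminium tray. The collar is at (187,205). I'll confirm with an enlarged crop.

```bash
cat > h.py <<'E'
import numpy as np,cv2
from plant import *
def ray(n,u,v):
    c=camera_info(n);R=np.array(c["R"]);t=np.array(c["t"])
    return -R.T@t, R.T@np.linalg.inv(c["K"])@[u,v,1]
def onz(n,u,v,z):
    o,d=ray(n,u,v);return (o+d*(z-o[2])/d[2])
def px(n,X):
    c=camera_info(n);p=np.array(c["K"])@(np.array(c["R"])@np.array(X)+c["t"]);return p[:2]/p[2]
def tri(a,b):
    (o,d),(p,e)=ray("top",*a),ray("side",*b)
    s=np.linalg.lstsq(np.c_[d,-e],p-o,rcond=None)[0];return (o+d*s[0]+p+e*s[1])/2,np.linalg.norm(o+d*s[0]-p-e*s[1])
def crop(im,u,v,h,k):
    return cv2.resize(im[v-h:v+h,u-h:u+h],None,fx=k,fy=k,interpolation=cv2.INTER_CUBIC)
E
python3 - <<'E'
from h import *
a=cv2.imread("pics/top0.png");b=cv2.imread("pics/side0.png")
g=lambda i,u,v:crop(i,u,v,30,5)
m=np.vstack([np.hstack([g(a,317,223),g(a,187,205)]),np.hstack([g(b,281,168),g(b,247,240)])])
m=cv2.convertScaleAbs(m,alpha=1.6)
cv2.imwrite("pics/c0.png",m)
# dark grip masks
for n,i,(u,v) in(("top",a,(317,223)),("side",b,(281,160))):
    w=cv2.cvtColor(i,cv2.COLOR_BGR2GRAY);k=np.zeros_like(w);k[v-14:v+14,u-14:u+14]=w[v-14:v+14,u-14:u+14]<45
    nn,l,st,ce=cv2.connectedComponentsWithStats(k);j=1+np.argmax(st[1:,4]);ys,xs=np.nonzero(l==j)
    print(n,st[j],ce[j],cv2.minAreaRect(np.c_[xs,ys].astype(np.float32)))
E
```

```text
top [313 211  10  22  92] [317.59782609 221.63043478] ((317.5729675292969, 221.63343811035156), (21.237180709838867, 4.77239990234375), 72.6459732055664)
side [274 154  16   7  92] [281.20652174 156.58695652] ((281.5, 157.0), (6.0, 15.0), 90.0)
```

View pics/c0.png

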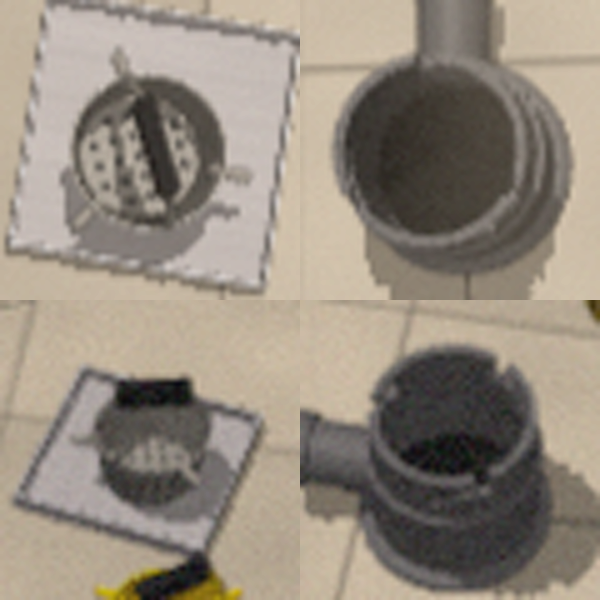

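```bash
python3 - <<'E'
from h import *
P=np.array([onz("top",u,v,.045)[:2] for u,v in((311,205),(334.6,228),(302,237))])
print("pins",P,"centre",P.mean(0)); 
M=P.mean(0)
# circumcentre
A=2*(P[1:]-P[0]);c=np.linalg.solve(A,(P[1:]**2).sum(1)-(P[0]**2).sum());print("circ",c,np.linalg.norm(P-c,axis=1),np.degrees(np.arctan2(*(P-c).T[::-1])))
print("grip tri",tri((317.6,221.6),(281.4,157)),"top@.101",onz("top",317.6,221.6,.095),"side@.097",onz("side",281.4,157,.09))
t=np.radians(72.6);d=np.array([np.cos(t),np.sin(t)])*9
q=onz("top",317.6-d[0],221.6-d[1],.1)-onz("top",317.6+d[0],221.6+d[1],.1);print("grip dir",np.degrees(np.arctan2(q[1],q[0])),np.linalg.norm(q))
C,e=tri((183,204.8),(248,233));print("collar",C,e,onz("top",183,204.8,.11),onz("side",248,233,.11))
U=(onz("top",183,204.8,.11)+onz("side",248,233,.11))/2
for s in((258,224),(234,229),(253,245)):
    x=onz("side",*s,.107)-U;print("slot",np.degrees(np.arctan2(x[1],x[0])),np.hypot(x[0],x[1]))
b0=onz("top",187,172,.04);print("branch end",b0, np.degrees(np.arctan2(b0[1]-U[1],b0[0]-U[0])))
s=get_state();print(s["eef_pos"])
from scipy.spatial.transform import Rotation as R
print(R.from_quat(s["tcp_rot"]).as_matrix().round(3))
E
```

```text
pins [[ 0.50744031 -0.1667675 ]
 [ 0.44051155 -0.22987078]
 [ 0.41810112 -0.13747588]] centre [ 0.45535099 -0.17803806]
circ [ 0.45442331 -0.1775812 ] [0.05410858 0.05410858 0.05410858] [  11.52828961 -104.89854047  132.1662001 ]
grip tri (array([ 0.45673408, -0.1787965 ,  0.08239202]), np.float64(0.0022379815495265722)) top@.101 [ 0.45715403 -0.17727706  0.095     ] side@.097 [ 0.45493203 -0.1713622   0.09      ]
grip dir 14.712971819097064 0.04824034407095189
collar [0.51249642 0.18659107 0.10272971] 0.002345162065356877 [0.51292673 0.18533227 0.11      ] [0.51028508 0.19144184 0.11      ]
slot -124.00802669821674 0.045858154231044924
slot -7.63726597753181 0.04549360272226709
slot 120.08492868217911 0.047932651241886864
branch end [0.61505051 0.18571797 0.04      ] -1.4780219430722943
[ 0.17336357 -0.65165256  0.19885806]
[[ 0.966  0.257 -0.   ]
 [ 0.257 -0.966  0.002]
 [ 0.    -0.002 -1.   ]]
```

The crop confirms the plain steel sieve, with pins at top pixels (311,205), (335,228) and (302,237) and its grip at (318,222). The collar slots show in the side view at (258,224), (234,229) and (253,245). The estimates are:
- **Sieve:** at (0.456, -0.177), x axis at about 14°. The tool is already aligned with it.
- **Collar:** at (0.512, 0.187), slots about 4° clockwise of nominal.

Next I'll move above the grip.

```bash
z='"dr":[[0,0,0],[0,0,0],[0,0,0],[0,0,0],[0,0,0]],"jaw":[0,0,0,0,0]'
python3 -m jog '{"travel":[[20,34,0],[20,34,0],[20,34,0],[20,34,0],[20,34,0]],"dr":[[0,0,0],[0,0,0],[0,0,0],[0,0,0],[0,0,0]],"jaw":[0,0,0,0,0]}'
python3 -m jog '{"travel":[[20,34,0],[20,34,0],[20,34,0],[20,34,0],[20,34,0]],"dr":[[0,0,0],[0,0,0],[0,0,0],[0,0,0],[0,0,0]],"jaw":[0,0,0,0,0]}'
python3 -m jog '{"travel":[[20,34,0],[20,34,0],[20,34,0],[20,34,0],[0,0,0]],"dr":[[0,0,0],[0,0,0],[0,0,0],[0,0,0],[0,0,0]],"jaw":[0,0,0,0,0]}'
```

```text
time: 0.52
eef_pos: [0.2738, -0.4803, 0.1993]
tcp_rot: [0.992, 0.129, -0.0, -0.001]
contact_force: [-0.0, -0.9, 0.7]
opening: 0.997
time: 0.93
eef_pos: [0.3738, -0.3103, 0.1997]
tcp_rot: [0.992, 0.129, -0.0, -0.0]
contact_force: [-0.0, -0.4, 0.3]
opening: 0.996
time: 1.35
eef_pos: [0.4553, -0.1707, 0.1998]
tcp_rot: [0.991, 0.133, 0.001, -0.001]
contact_force: [-0.5, -0.4, -0.5]
opening: 0.997
```

```bash
python3 -m jog '{"travel":[[0,-6,-30],[0,0,-30],[0,0,-30],[0,0,-24],[0,0,-12]],"dr":[[0,0,0],[0,0,0],[0,0,0],[0,0,0],[0,0,0]],"jaw":[0,0,0,0,0]}'
python3 -c "
from h import *
a=read_camera('top');b=read_camera('side')
cv2.imwrite('pics/g.png',np.hstack([crop(a,317,223,40,5),crop(b,281,160,40,5)])[:,:,::-1])"
```

```text
time: 1.77
eef_pos: [0.4507, -0.181, 0.07]
tcp_rot: [0.992, 0.129, -0.003, -0.002]
contact_force: [-0.2, 0.8, 0.2]
opening: 0.996
```

View pics/g.png

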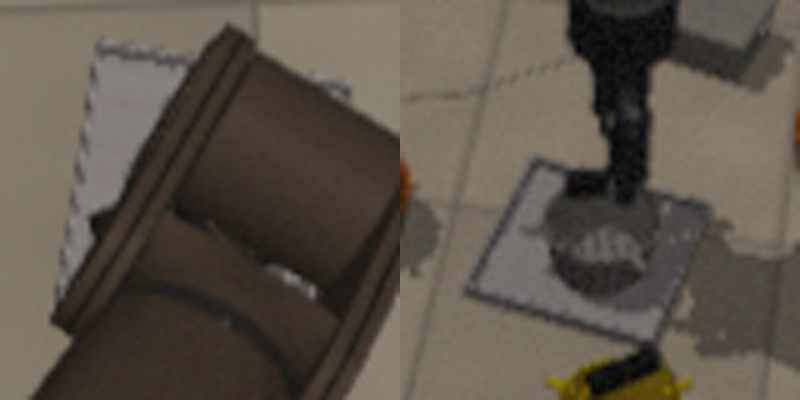

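The side view shows the near finger standing just clear of the grip bar, over its middle once the tool's 15° skew is allowed for. I'll correct the few mm of drift and close gently.

```bash
python3 -m jog '{"travel":[[3,2,2],[0,0,0],[0,0,0],[0,0,0],[0,0,0]],"dr":[[0,0,0],[0,0,0],[0,0,0],[0,0,0],[0,0,0]],"jaw":[0,120,160,190,200]}' 40
python3 -m jog '{"travel":[[0,0,0],[0,0,0],[0,0,0],[0,0,0],[0,0,0]],"dr":[[0,0,0],[0,0,0],[0,0,0],[0,0,0],[0,0,0]],"jaw":[210,225,240,255,255]}' 40
python3 -m jog '{"travel":[[0,0,0],[0,0,0],[0,0,0],[0,0,0],[0,0,0]],"dr":[[0,0,0],[0,0,0],[0,0,0],[0,0,0],[0,0,0]],"jaw":[255,255,255,255,255]}' 60
```

```text
time: 2.28
eef_pos: [0.457, -0.1807, 0.0772]
tcp_rot: [0.992, 0.13, 0.001, 0.001]
contact_force: [0.6, 0.1, -0.2]
opening: 0.457
time: 2.7
eef_pos: [0.4564, -0.1803, 0.0761]
tcp_rot: [0.992, 0.13, -0.0, -0.0]
contact_force: [0.1, 0.0, 0.1]
opening: 0.002
time: 3.12
eef_pos: [0.4564, -0.1803, 0.0761]
tcp_rot: [0.992, 0.13, -0.0, -0.0]
contact_force: [-0.3, -0.1, 0.2]
opening: -0.003
```

The jaws closed to 0, but the 12 mm bar should leave about 0.14, so I missed it. I'll look.

```bash
python3 -c "
from h import *
a=read_camera('top');b=read_camera('side')
cv2.imwrite('pics/g2.png',cv2.convertScaleAbs(np.hstack([crop(a,317,223,40,5),crop(b,281,165,30,7)[:400,:400]])[:,:,::-1],alpha=1.8))"
```

```text
(no output)
```

View pics/g2.png

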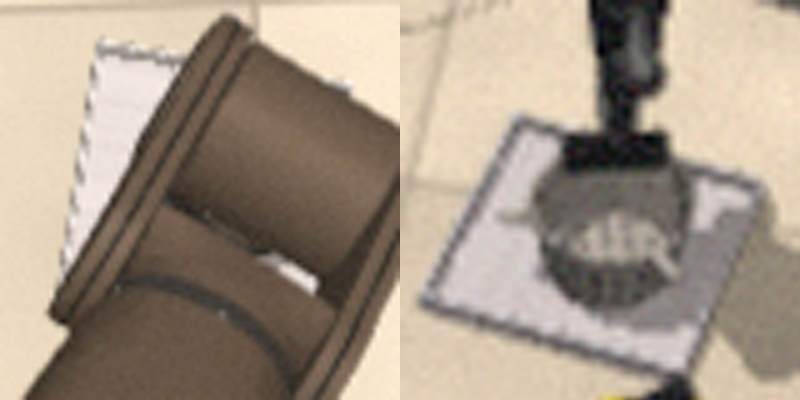

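```bash
python3 -c "
from h import *
e=get_state()['eef_pos'];print(e)
for n in('top','side'):
  print(n,px(n,e),px(n,e+[0,0,.019]),px(n,[.4555,-.177,.09]),px(n,[.4555,-.177,.101]), px(n,[.4555,-.177,.003]))
b=read_camera('side')
cv2.imwrite('pics/g3.png',cv2.convertScaleAbs(crop(b,281,150,24,14)[:,:,::-1],alpha=2.5,beta=10))"
```

```text
[ 0.45642308 -0.18031659  0.07611518]
top [317.92995984 222.23847557] [318.74418699 221.83307921] [317.31471449 222.32093499] [317.78282937 222.0858327 ] [313.88936382 224.04125589]
side [281.16361053 157.86955527] [281.3914142 154.2442739] [281.45599664 155.89449326] [281.5900393  153.77585149] [280.44469616 171.87883309]
```

View pics/g3.png

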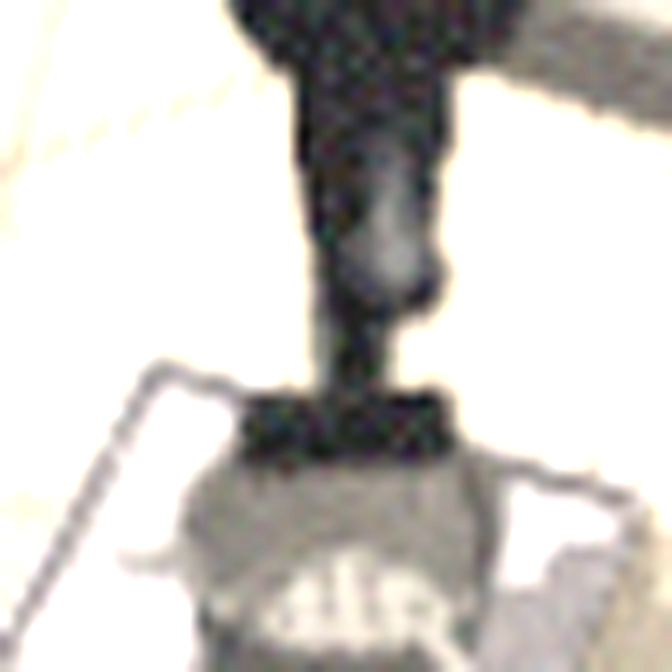

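The bar's outline is unmoved and is drawn in front of the fingers, although the projections say the TCP lies on the bar. A small lift will show whether anything is held.

```bash
python3 -m jog '{"travel":[[0,0,5],[0,0,10],[0,0,15],[0,0,10],[0,0,0]],"dr":[[0,0,0],[0,0,0],[0,0,0],[0,0,0],[0,0,0]],"jaw":[255,255,255,255,255]}'
python3 -c "
from h import *
e=get_state();print(e['eef_pos'],e['qpos'],e['contact_force'],px('side',e['eef_pos']),px('top',e['eef_pos']))
b=read_camera('side')
cv2.imwrite('pics/g4.png',cv2.convertScaleAbs(crop(b,281,150,30,10)[:,:,::-1],alpha=2.5,beta=10))"
```

```text
time: 3.68
eef_pos: [0.4584, -0.1816, 0.1197]
tcp_rot: [0.992, 0.13, 0.002, 0.002]
contact_force: [0.5, 0.1, 0.3]
opening: 0.0
[ 0.45841464 -0.18158295  0.11966286] [-5.83276761e-01 -3.92135625e-02  2.09033437e+00  6.79383110e-05
  1.08406398e+00  7.27691208e-01] [0.48191571 0.05491154 0.25923415] [281.19388173 149.14951664] [320.27721201 220.52426957]
```

View pics/g4.png

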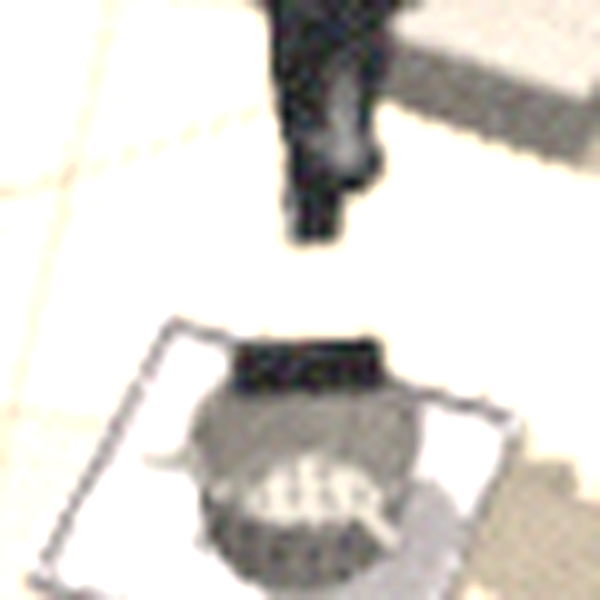

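The lift came up empty: the sieve is unmoved in the tray with its bar at (282,156). The fingertip appears at (282.5,144), while the reported TCP projects to (281,149). So the tips really are about 25 mm higher than reported, and they closed just above the bar. Going about 25 mm lower is safe even if that is wrong, because open tips would still clear the rim.

```bash
python3 -m jog '{"travel":[[0,0,0],[0,0,0],[0,0,0],[0,0,0],[0,0,0]],"dr":[[0,0,0],[0,0,0],[0,0,0],[0,0,0],[0,0,0]],"jaw":[0,0,0,0,0]}' 40
python3 -m jog '{"travel":[[-2,3,-15],[0,0,-20],[0,0,-18],[0,0,-10],[0,0,-5]],"dr":[[0,0,0],[0,0,0],[0,0,0],[0,0,0],[0,0,0]],"jaw":[0,0,0,0,0]}'
python3 -m jog '{"travel":[[0,0,0],[0,0,0],[0,0,0],[0,0,0],[0,0,0]],"dr":[[0,0,0],[0,0,0],[0,0,0],[0,0,0],[0,0,0]],"jaw":[60,120,160,180,190]}' 40
python3 -m jog '{"travel":[[0,0,0],[0,0,0],[0,0,0],[0,0,0],[0,0,0]],"dr":[[0,0,0],[0,0,0],[0,0,0],[0,0,0],[0,0,0]],"jaw":[200,210,220,230,240]}' 40
```

```text
time: 4.15
eef_pos: [0.4561, -0.1801, 0.1156]
tcp_rot: [0.992, 0.13, -0.0, -0.0]
contact_force: [-0.4, 0.9, -0.2]
opening: 0.708
time: 4.57
eef_pos: [0.4532, -0.1766, 0.0462]
tcp_rot: [0.992, 0.13, -0.001, -0.001]
contact_force: [0.0, 0.6, -1.7]
opening: 0.999
time: 4.98
eef_pos: [0.4551, -0.1777, 0.0491]
tcp_rot: [0.992, 0.13, 0.001, 0.001]
contact_force: [-0.1, 0.2, -0.1]
opening: 0.3
time: 5.4
eef_pos: [0.4545, -0.1775, 0.0485]
tcp_rot: [0.992, 0.13, 0.0, 0.0]
contact_force: [-1.5, 0.7, 2.4]
opening: 0.132
```

The jaws stopped at 0.132, about 11–12 mm, so they hold the bar. I'll firm the grip and lift.

```bash
python3 -m jog '{"travel":[[0,0,0],[0,0,0],[0,0,5],[0,0,10],[0,0,15]],"dr":[[0,0,0],[0,0,0],[0,0,0],[0,0,0],[0,0,0]],"jaw":[255,255,255,255,255]}' 80
python3 -m jog '{"travel":[[0,0,25],[0,0,25],[0,0,25],[0,0,25],[0,0,0]],"dr":[[0,0,0],[0,0,0],[0,0,0],[0,0,0],[0,0,0]],"jaw":[255,255,255,255,255]}'
python3 -m jog '{"travel":[[0,0,0],[0,0,0],[0,0,0],[0,0,0],[0,0,0]],"dr":[[0,0,0],[0,0,0],[0,0,0],[0,0,0],[0,0,0]],"jaw":[255,255,255,255,255]}'
```

```text
time: 5.82
eef_pos: [0.4525, -0.176, 0.0765]
tcp_rot: [0.992, 0.129, -0.002, -0.002]
contact_force: [-1.0, -0.1, -2.7]
opening: 0.119
time: 6.23
eef_pos: [0.4573, -0.1789, 0.1841]
tcp_rot: [0.992, 0.13, 0.004, 0.003]
contact_force: [1.6, -0.6, -2.5]
opening: 0.124
time: 6.65
eef_pos: [0.4536, -0.1768, 0.1763]
tcp_rot: [0.992, 0.13, -0.001, -0.001]
contact_force: [0.3, 0.0, -3.8]
opening: 0.122
```

The sieve is held, with about 2.7 N of weight on the wrist. Before carrying it over I'll unwrap the collar's rim and walls from the first pictures to get the slot angle.

```bash
python3 - <<'E'
from h import *
th=np.radians(np.arange(-180,180,.5))
out=[]
for n,c in(("top",(.5129,.1853)),("side",(.5103,.1914))):
    im=cv2.imread(f"pics/{n}0.png")
    def strip(rs,zs):
        m=np.array([[px(n,[c[0]+r*np.cos(t),c[1]+r*np.sin(t),z]) for t in th] for r,z in zip(rs,zs)],np.float32)
        s=cv2.remap(im,m[...,0],m[...,1],cv2.INTER_LINEAR);return cv2.resize(s,(720,80),interpolation=cv2.INTER_LINEAR)
    k=24
    for s in(strip(np.linspace(.058,.042,k),[.11]*k),strip([.053]*k,np.linspace(.115,.08,k)),strip([.047]*k,np.linspace(.115,.08,k))):
        out+= [cv2.convertScaleAbs(s,alpha=1.8 if n=="top" else 2.2),np.full((6,720,3),255,np.uint8)]
o=np.vstack(out)
for a in range(-180,180,30):
    cv2.line(o,(2*(a+180),0),(2*(a+180),o.shape[0]),(0,0,255),1);cv2.putText(o,str(a),(2*(a+180)+2,12),0,.4,(0,0,255))
cv2.imwrite("pics/unw.png",o)
E
```

```text
Traceback (most recent call last):
  File "h.py", line 9, in px
    c=camera_info(n);p=np.array(c["K"])@(np.array(c["R"])@np.array(X)+c["t"]);return p[:2]/p[2]
ValueError: time passes only in moves, steps and waits
```

Too many camera_info calls, so I'll cache the calibration.

```bash
sed -i 's/^from plant import \*/from plant import *\nimport plant,functools\ncamera_info=functools.lru_cache(None)(plant.camera_info)/' h.py
python3 - <<'E'
from h import *
th=np.radians(np.arange(-180,180,.5))
out=[]
for n,c in(("top",(.5129,.1853)),("side",(.5103,.1914))):
    im=cv2.imread(f"pics/{n}0.png")
    def strip(rs,zs):
        m=np.array([[px(n,[c[0]+r*np.cos(t),c[1]+r*np.sin(t),z]) for t in th] for r,z in zip(rs,zs)],np.float32)
        s=cv2.remap(im,m[...,0],m[...,1],cv2.INTER_LINEAR);return cv2.resize(s,(720,80),interpolation=cv2.INTER_LINEAR)
    k=24
    for s in(strip(np.linspace(.058,.042,k),[.11]*k),strip([.053]*k,np.linspace(.115,.08,k)),strip([.047]*k,np.linspace(.115,.08,k))):
        out+= [cv2.convertScaleAbs(s,alpha=1.8 if n=="top" else 2.2),np.full((6,720,3),255,np.uint8)]
o=np.vstack(out)
for a in range(-180,180,30):
    cv2.line(o,(2*(a+180),0),(2*(a+180),o.shape[0]),(0,0,255),1);cv2.putText(o,str(a),(2*(a+180)+2,12),0,.4,(0,0,255))
cv2.imwrite("pics/unw.png",o)
E
```

```text
(no output)
```

View pics/unw.png

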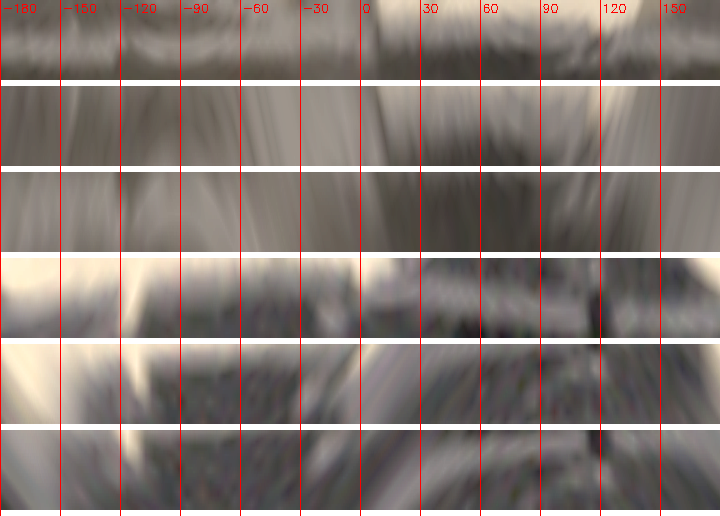

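The collar slots show at about 118.5°, -115° and -10° in the side strips. The mean offset is about -2° to -3°, and the scatter fits a centre error in y, which puts the true centre at about y = 0.187. I'll start the sieve about 7° counter-clockwise of the slots and sweep clockwise by feel. First I carry it over.

```bash
python3 -m jog '{"travel":[[0,0,10],[5,20,15],[6,36,0],[6,36,0],[6,36,0]],"dr":[[0,0,0],[0,0,0],[0,0,-1],[0,0,-1],[0,0,-1]],"jaw":[255,255,255,255,255]}'
python3 -m jog '{"travel":[[6,36,0],[6,36,0],[6,36,0],[6,36,0],[5,30,0]],"dr":[[0,0,-1],[0,0,-1],[0,0,-1],[0,0,-1],[0,0,-1]],"jaw":[255,255,255,255,255]}'
python3 -m jog '{"travel":[[5,25,0],[3,20,0],[3,15,0],[0,0,0],[0,0,0]],"dr":[[0,0,-1],[0,0,-1],[0,0,0],[0,0,0],[0,0,0]],"jaw":[255,255,255,255,255]}'
python3 -m jog '{"travel":[[0,0,0],[0,0,0],[0,0,0],[0,0,0],[0,0,0]],"dr":[[0,0,0],[0,0,0],[0,0,0],[0,0,0],[0,0,0]],"jaw":[255,255,255,255,255]}'
python3 -c "
from h import *
s=get_state();print(s['qpos'],s['eef_pos'])
a=read_camera('top');b=read_camera('side')
cv2.imwrite('pics/o.png',cv2.convertScaleAbs(np.hstack([crop(a,187,195,35,5),crop(b,247,220,35,11)[:350*2,:].copy()[:350] if 0 else crop(b,247,225,35,5)])[:,:,::-1],alpha=2))"
```

```text
time: 7.07
eef_pos: [0.4779, -0.0484, 0.2043]
tcp_rot: [0.995, 0.102, 0.001, 0.0]
contact_force: [0.4, -0.2, -3.2]
opening: 0.123
time: 7.48
eef_pos: [0.5066, 0.1272, 0.2038]
tcp_rot: [0.998, 0.06, 0.0, -0.0]
contact_force: [-0.4, -0.8, -2.7]
opening: 0.124
time: 7.9
eef_pos: [0.5174, 0.1852, 0.2033]
tcp_rot: [0.999, 0.044, -0.0, 0.0]
contact_force: [0.2, 0.2, -2.7]
opening: 0.119
time: 8.32
eef_pos: [0.5175, 0.1841, 0.2032]
tcp_rot: [0.999, 0.042, 0.0, 0.0]
contact_force: [-0.1, -0.5, -3.1]
opening: 0.12
[ 1.57074000e-01  6.49146780e-03  1.88413255e+00 -2.11406291e-05
  1.25082005e+00  1.64354274e+00] [0.51747948 0.18410965 0.20323959]
```

View pics/o.png

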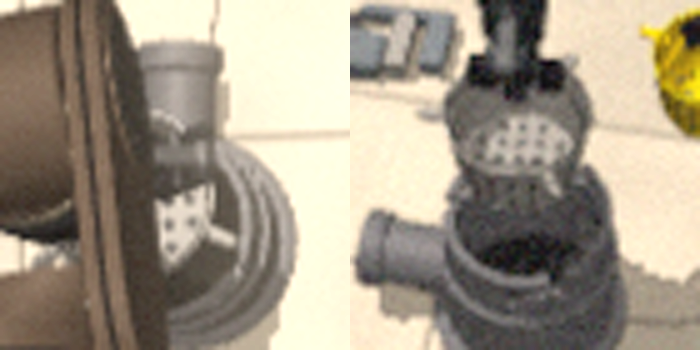

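The side crop shows the sieve held upright above the collar, with its grip at about (245,204), rim centre u about 246 and the collar rim centred at u about 248. Next I compute the offset.

```bash
python3 - <<'E'
from h import *
for C in((.5125,.187),(.5175,.184)):
    print(C,[px("side",[*C,z]).round(1).tolist() for z in(.11,.2,.208,.245)],[px("top",[*C,z]).round(1).tolist() for z in(.2,.11)])
print("rim side u245.8@.208 v?",onz("side",245.8,210,.208),"grip",onz("side",245.3,204.4,.245),"grip if z.24",onz("side",245.3,204.4,.24))
# visible pin end in top: crop(230,243)
p=onz("top",152+230/5,160+243/5,.2);print("pin top",p)
E
```

```text
(0.5125, 0.187) [[247.6, 231.7], [247.1, 214.4], [247.0, 212.8], [246.8, 205.0]] [[175.7, 201.5], [182.4, 205.0]]
(0.5175, 0.184) [[246.2, 230.7], [245.6, 213.4], [245.5, 211.7], [245.3, 204.0]] [[176.9, 199.5], [183.5, 203.1]]
rim side u245.8@.208 v? [0.51794831 0.17754557 0.208     ] grip [0.51714038 0.18546555 0.245     ] grip if z.24 [0.51798287 0.18165577 0.24      ]
pin top [0.49293855 0.13123258 0.2       ]
```

The sieve axis agrees with the reported TCP in x and y, and a pin at -115° matches the 5° yaw. The slot fit and the top view agree on a collar centre of (0.513, 0.185). I'll shift and lower until the pins are near the edge.

```bash
python3 -m jog '{"travel":[[-4.5,1,0],[0,0,-15],[0,0,-20],[0,0,-15],[0,0,0]],"dr":[[0,0,0],[0,0,0],[0,0,0],[0,0,0],[0,0,0]],"jaw":[255,255,255,255,255]}'
python3 -m jog '{"travel":[[0,0,-8],[0,0,-8],[0,0,-6],[0,0,-3],[0,0,0]],"dr":[[0,0,0],[0,0,0],[0,0,0],[0,0,0],[0,0,0]],"jaw":[255,255,255,255,255]}'
python3 -m jog '{"travel":[[0,0,0],[0,0,-2],[0,0,-2],[0,0,-1],[0,0,0]],"dr":[[0,0,0],[0,0,0],[0,0,0],[0,0,0],[0,0,0]],"jaw":[255,255,255,255,255]}'
```

```text
time: 8.83
eef_pos: [0.5098, 0.1853, 0.1491]
tcp_rot: [0.999, 0.043, -0.004, 0.0]
contact_force: [-1.0, 0.3, -3.2]
opening: 0.12
time: 9.25
eef_pos: [0.5125, 0.1856, 0.1275]
tcp_rot: [0.999, 0.043, -0.001, 0.0]
contact_force: [-0.1, 0.6, -2.0]
opening: 0.115
time: 9.67
eef_pos: [0.5127, 0.1856, 0.1229]
tcp_rot: [0.999, 0.043, -0.0, 0.0]
contact_force: [0.5, -0.6, -2.7]
opening: 0.119
```

```bash
python3 -m jog '{"travel":[[0,0,-1],[0,0,-1],[0,0,-1],[0,0,0],[0,0,0]],"dr":[[0,0,0],[0,0,0],[0,0,0],[0,0,0],[0,0,0]],"jaw":[255,255,255,255,255]}'
python3 -m jog '{"travel":[[0,0,-1],[0,0,-1],[0,0,-0.5],[0,0,0],[0,0,0]],"dr":[[0,0,0],[0,0,0],[0,0,0],[0,0,0],[0,0,0]],"jaw":[255,255,255,255,255]}'
```

```text
time: 10.08
eef_pos: [0.5128, 0.1856, 0.12]
tcp_rot: [0.999, 0.043, -0.0, -0.0]
contact_force: [0.3, 0.1, -3.1]
opening: 0.12
time: 10.5
eef_pos: [0.5129, 0.1857, 0.1175]
tcp_rot: [0.999, 0.043, -0.0, -0.0]
contact_force: [-1.0, 0.1, -3.0]
opening: 0.125
```

```bash
python3 -m jog '{"travel":[[0,0,-0.7],[0,0,-0.7],[0,0,0],[0,0,0],[0,0,0]],"dr":[[0,0,0],[0,0,0],[0,0,0],[0,0,0],[0,0,0]],"jaw":[255,255,255,255,255]}'
python3 -m jog '{"travel":[[0,0,-0.7],[0,0,-0.7],[0,0,0],[0,0,0],[0,0,0]],"dr":[[0,0,0],[0,0,0],[0,0,0],[0,0,0],[0,0,0]],"jaw":[255,255,255,255,255]}'
```

```text
time: 10.92
eef_pos: [0.5131, 0.1857, 0.1166]
tcp_rot: [0.999, 0.043, 0.0, -0.0]
contact_force: [-1.0, 0.2, -1.9]
opening: 0.118
time: 11.33
eef_pos: [0.5135, 0.1858, 0.1158]
tcp_rot: [0.999, 0.043, 0.001, -0.0]
contact_force: [-0.8, 0.4, 5.7]
opening: 0.12
```

Contact at z ≈ 0.1163, which is the collar edge. I'll ease off slightly and sweep clockwise.

```bash
python3 -m jog '{"travel":[[0,0,0.4],[0,0,0],[0,0,0],[0,0,0],[0,0,0]],"dr":[[0,0,0],[0,0,-0.7],[0,0,-0.7],[0,0,-0.6],[0,0,0]],"jaw":[255,255,255,255,255]}'
python3 -m jog '{"travel":[[0,0,0],[0,0,0],[0,0,0],[0,0,0],[0,0,0]],"dr":[[0,0,-0.7],[0,0,-0.7],[0,0,-0.6],[0,0,0],[0,0,0]],"jaw":[255,255,255,255,255]}'
```

```text
time: 11.75
eef_pos: [0.5125, 0.186, 0.1142]
tcp_rot: [1.0, 0.025, -0.0, -0.0]
contact_force: [0.6, 2.5, -2.9]
opening: 0.121
time: 12.17
eef_pos: [0.5125, 0.1867, 0.1147]
tcp_rot: [1.0, 0.008, -0.0, -0.001]
contact_force: [0.7, 4.9, -3.5]
opening: 0.117
```

Vertical support has gone (-3 N is just the weight) and z is below the edge, so the pins appear to have entered the slots. Side force is building with the turn, so I'll turn back 1° and lower.

```bash
python3 -m jog '{"travel":[[0,0,0],[0,0,-0.7],[0,0,-0.7],[0,0,-0.7],[0,0,0]],"dr":[[0,0,0.7],[0,0,0.5],[0,0,0],[0,0,0],[0,0,0]],"jaw":[255,255,255,255,255]}'
python3 -c "
from h import *
s=get_state();print(s['wrist_torque'],s['contact_force'])"
```

```text
time: 12.58
eef_pos: [0.513, 0.1863, 0.1133]
tcp_rot: [1.0, 0.018, 0.0, -0.001]
contact_force: [-0.2, 4.9, -0.3]
opening: 0.123
[1.11587472 0.02199681 0.21718059] [-0.15956798  4.88053944 -0.2976884 ]
```

```bash
python3 -m jog '{"travel":[[0,0.7,0],[0,0.6,0],[0,0,0],[0,0,0],[0,0,0]],"dr":[[0,0,0],[0,0,0],[0,0,0],[0,0,0],[0,0,0]],"jaw":[255,255,255,255,255]}'
python3 -c "
from h import *
s=get_state();print(s['wrist_torque'],s['contact_force'])"
python3 -m jog '{"travel":[[0,0,-0.7],[0,0,-0.7],[0,0,-0.7],[0,0,0],[0,0,0]],"dr":[[0,0,0],[0,0,0],[0,0,0],[0,0,0],[0,0,0]],"jaw":[255,255,255,255,255]}'
python3 -c "
from h import *
s=get_state();print(s['wrist_torque'],s['contact_force'])"
```

```text
time: 13.0
eef_pos: [0.513, 0.1867, 0.113]
tcp_rot: [1.0, 0.018, 0.0, 0.0]
contact_force: [0.2, 1.8, -1.7]
opening: 0.119
[ 0.5683994  -0.07907413  0.15017328] [ 0.18055652  1.78672321 -1.71606025]
time: 13.42
eef_pos: [0.5128, 0.1868, 0.1107]
tcp_rot: [1.0, 0.018, -0.0, 0.0]
contact_force: [1.1, 1.3, -3.7]
opening: 0.118
[ 0.52083624 -0.11959982  0.13861624] [ 1.12293292  1.26706178 -3.72773261]
```

It's descending freely. Continue toward the ledge (expected z ≈ 0.0985).

```bash
python3 -m jog '{"travel":[[0,0.4,-1],[0,0,-1],[0,0,-1],[0,0,-1],[0,0,0]],"dr":[[0,0,0],[0,0,0],[0,0,0],[0,0,0],[0,0,0]],"jaw":[255,255,255,255,255]}'
python3 -m jog '{"travel":[[0,0,-1],[0,0,-1],[0,0,-1],[0,0,-1],[0,0,0]],"dr":[[0,0,0],[0,0,0],[0,0,0],[0,0,0],[0,0,0]],"jaw":[255,255,255,255,255]}'
python3 -c "
from h import *
s=get_state();print(s['wrist_torque'],s['contact_force'])"
```

```text
time: 13.83
eef_pos: [0.5125, 0.187, 0.1064]
tcp_rot: [1.0, 0.018, -0.001, 0.0]
contact_force: [0.1, 1.1, -3.7]
opening: 0.119
time: 14.25
eef_pos: [0.5127, 0.1872, 0.1027]
tcp_rot: [1.0, 0.018, -0.0, 0.0]
contact_force: [0.1, -0.1, -2.4]
opening: 0.118
[-0.00825015  0.0372245  -0.0552866 ] [ 0.10061241 -0.10175652 -2.42864777]
```

```bash
python3 -m jog '{"travel":[[0,0,-1],[0,0,-1],[0,0,-0.7],[0,0,0],[0,0,0]],"dr":[[0,0,0],[0,0,0],[0,0,0],[0,0,0],[0,0,0]],"jaw":[255,255,255,255,255]}'
python3 -m jog '{"travel":[[0,0,-0.7],[0,0,-0.7],[0,0,0],[0,0,0],[0,0,0]],"dr":[[0,0,0],[0,0,0],[0,0,0],[0,0,0],[0,0,0]],"jaw":[255,255,255,255,255]}'
python3 -c "
from h import *
s=get_state();print(s['wrist_torque'],s['contact_force'])"
```

```text
time: 14.67
eef_pos: [0.5129, 0.1874, 0.1003]
tcp_rot: [1.0, 0.018, -0.0, 0.0]
contact_force: [-0.3, -0.5, -3.5]
opening: 0.119
time: 15.08
eef_pos: [0.5131, 0.1874, 0.0995]
tcp_rot: [1.0, 0.018, 0.0, -0.0]
contact_force: [-0.6, -0.7, 0.7]
opening: 0.119
[-0.07025442  0.27753305 -0.00954296] [-0.5834878  -0.6579908   0.73913795]
```

The ledge is reached (z ≈ 0.0995). I'll lift 1 mm and twist clockwise, checking torque.

```bash
python3 -m jog '{"travel":[[0,0,1],[0,0,0],[0,0,0],[0,0,0],[0,0,0]],"dr":[[0,0,0],[0,0,-1.5],[0,0,-1.5],[0,0,-1.5],[0,0,0]],"jaw":[255,255,255,255,255]}'
python3 -c "
from h import *
s=get_state();print(s['wrist_torque'],s['contact_force'])"
python3 -m jog '{"travel":[[0,0,0],[0,0,0],[0,0,0],[0,0,0],[0,0,0]],"dr":[[0,0,-1.5],[0,0,-1.5],[0,0,-1.5],[0,0,0],[0,0,0]],"jaw":[255,255,255,255,255]}'
python3 -c "
from h import *
s=get_state();print(s['wrist_torque'],s['contact_force'])"
```

```text
time: 15.5
eef_pos: [0.5129, 0.1874, 0.0996]
tcp_rot: [1.0, -0.021, 0.0, -0.0]
contact_force: [-0.5, -0.5, -3.0]
opening: 0.119
[0.00873696 0.0018949  0.0023328 ] [-0.50629061 -0.50561943 -3.04453543]
time: 15.92
eef_pos: [0.5128, 0.1873, 0.0996]
tcp_rot: [0.998, -0.06, -0.0, 0.0]
contact_force: [-0.4, 0.4, -2.0]
opening: 0.117
[ 0.01752214 -0.05015532  0.01168745] [-0.36343351  0.4280173  -2.007324  ]
```

```bash
python3 -m jog '{"travel":[[0,0,0],[0,0,0],[0,0,0],[0,0,0],[0,0,0]],"dr":[[0,0,-2],[0,0,-2],[0,0,-2],[0,0,-2],[0,0,0]],"jaw":[255,255,255,255,255]}'
python3 -m jog '{"travel":[[0,0,0],[0,0,0],[0,0,0],[0,0,0],[0,0,0]],"dr":[[0,0,-2],[0,0,-2],[0,0,-2],[0,0,-2],[0,0,0]],"jaw":[255,255,255,255,255]}'
python3 -c "
from h import *
s=get_state();print(s['wrist_torque'],s['contact_force'])"
```

```text
time: 16.33
eef_pos: [0.5128, 0.1873, 0.0997]
tcp_rot: [0.992, -0.13, -0.0, 0.0]
contact_force: [0.3, -1.4, -2.9]
opening: 0.123
time: 16.75
eef_pos: [0.5127, 0.1873, 0.0997]
tcp_rot: [0.98, -0.198, -0.0, 0.0]
contact_force: [0.5, 0.1, -2.3]
opening: 0.124
[ 0.00037471  0.03318542 -0.03360218] [ 0.53534077  0.05927395 -2.25283083]
```

```bash
for k in 1; do
python3 -m jog '{"travel":[[0,0,0],[0,0,0],[0,0,0],[0,0,0],[0,0,0]],"dr":[[0,0,-1],[0,0,-1],[0,0,-1],[0,0,0],[0,0,0]],"jaw":[255,255,255,255,255]}'
done
python3 -c "
from h import *
s=get_state();print(s['wrist_torque'],s['contact_force'])"
python3 -m jog '{"travel":[[0,0,0],[0,0,0],[0,0,0],[0,0,0],[0,0,0]],"dr":[[0,0,-0.6],[0,0,-0.6],[0,0,-0.6],[0,0,0],[0,0,0]],"jaw":[255,255,255,255,255]}'
python3 -c "
from h import *
s=get_state();print(s['wrist_torque'],s['contact_force'])"
```

```text
time: 17.17
eef_pos: [0.5129, 0.1874, 0.0999]
tcp_rot: [0.975, -0.224, -0.0, 0.0]
contact_force: [-0.3, 0.6, -2.5]
opening: 0.118
[ 0.01130363 -0.00404587  0.03516148] [-0.26778438  0.63798479 -2.47248856]
time: 17.58
eef_pos: [0.5131, 0.1876, 0.1]
tcp_rot: [0.971, -0.239, 0.0, -0.0]
contact_force: [0.9, 0.3, -3.9]
opening: 0.12
[ 0.22207537 -0.07372217  0.09310029] [ 0.89617719  0.27032762 -3.86996682]
```

Yaw -27.7° with slight torque, so the end wall may be near. I'll probe downward.

```bash
python3 -m jog '{"travel":[[0,0,-0.7],[0,0,-0.7],[0,0,-0.5],[0,0,0],[0,0,0]],"dr":[[0,0,0],[0,0,0],[0,0,0],[0,0,0],[0,0,0]],"jaw":[255,255,255,255,255]}'
python3 -c "
from h import *
s=get_state();print(s['wrist_torque'],s['contact_force'])"
```

```text
time: 18.0
eef_pos: [0.5131, 0.1875, 0.098]
tcp_rot: [0.971, -0.239, 0.0, -0.0]
contact_force: [0.8, 1.6, -4.1]
opening: 0.119
[ 0.18820142 -0.22371866  0.07271273] [ 0.83082283  1.61858342 -4.05002337]
```

It goes below ledge height with no support, so the pins are in the notches. Continue down gently.

```bash
python3 -m jog '{"travel":[[0,0.3,-0.7],[0,0,-0.7],[0,0,-0.7],[0,0,0],[0,0,0]],"dr":[[0,0,0],[0,0,0],[0,0,0],[0,0,0],[0,0,0]],"jaw":[255,255,255,255,255]}'
python3 -m jog '{"travel":[[0,0,-0.7],[0,0,-0.7],[0,0,0],[0,0,0],[0,0,0]],"dr":[[0,0,0],[0,0,0],[0,0,0],[0,0,0],[0,0,0]],"jaw":[255,255,255,255,255]}'
python3 -c "
from h import *
s=get_state();print(s['wrist_torque'],s['contact_force'])"
```

```text
time: 18.42
eef_pos: [0.5128, 0.1876, 0.0957]
tcp_rot: [0.971, -0.24, -0.0, 0.0]
contact_force: [-0.1, 0.5, -2.6]
opening: 0.12
time: 18.83
eef_pos: [0.5128, 0.1877, 0.0944]
tcp_rot: [0.971, -0.24, -0.0, 0.0]
contact_force: [0.3, 1.3, -3.2]
opening: 0.118
[ 0.20000992 -0.06020978  0.0544576 ] [ 0.26426558  1.33325004 -3.19873354]
```

```bash
python3 -m jog '{"travel":[[0,0,-0.6],[0,0,-0.5],[0,0,0],[0,0,0],[0,0,0]],"dr":[[0,0,0],[0,0,0],[0,0,0],[0,0,0],[0,0,0]],"jaw":[255,255,255,255,255]}'
python3 -m jog '{"travel":[[0,0,-0.5],[0,0,0],[0,0,0],[0,0,0],[0,0,0]],"dr":[[0,0,0],[0,0,0],[0,0,0],[0,0,0],[0,0,0]],"jaw":[255,255,255,255,255]}'
python3 -c "
from h import *
s=get_state();print(s['wrist_torque'],s['contact_force'])"
```

```text
time: 19.25
eef_pos: [0.5129, 0.1877, 0.0936]
tcp_rot: [0.971, -0.24, 0.0, -0.0]
contact_force: [-0.9, 1.6, -1.5]
opening: 0.122
time: 19.67
eef_pos: [0.513, 0.1877, 0.0934]
tcp_rot: [0.971, -0.239, 0.0, -0.0]
contact_force: [-1.1, 1.1, 4.2]
opening: 0.121
[0.11352891 0.38013177 0.01920341] [-1.11308824  1.13465747  4.18888573]
```

Pins bottomed at z ≈ 0.0935, which is 6 mm below the ledge as specified, with about 7 N of press. I'll relieve the load, open and retreat upward.

```bash
python3 -m jog '{"travel":[[0,0,0.4],[0,0,0],[0,0,0],[0,0,0],[0,0,0]],"dr":[[0,0,0],[0,0,0],[0,0,0],[0,0,0],[0,0,0]],"jaw":[255,255,215,200,180]}' 20
python3 -m jog '{"travel":[[0,0,0],[0,0,0],[0,0,0],[0,0,0],[0,0,0]],"dr":[[0,0,0],[0,0,0],[0,0,0],[0,0,0],[0,0,0]],"jaw":[150,100,50,0,0]}'
python3 -m jog '{"travel":[[0,0,0],[0,0,10],[0,0,20],[0,0,30],[0,0,30]],"dr":[[0,0,0],[0,0,0],[0,0,0],[0,0,0],[0,0,0]],"jaw":[0,0,0,0,0]}'
python3 -m jog '{"travel":[[0,-20,30],[0,-35,20],[0,-40,0],[0,-40,0],[0,-40,0]],"dr":[[0,0,0],[0,0,0],[0,0,0],[0,0,0],[0,0,0]],"jaw":[0,0,0,0,0]}'
python3 -c "
from h import *
a=read_camera('top');b=read_camera('side')
cv2.imwrite('pics/f.png',cv2.convertScaleAbs(np.hstack([crop(a,187,200,30,6),crop(b,247,230,30,6)])[:,:,::-1],alpha=2))
cv2.imwrite('pics/fa.png',a[:,:,::-1]);cv2.imwrite('pics/fb.png',b[:,:,::-1])"
```

```text
time: 20.08
eef_pos: [0.5132, 0.1874, 0.0932]
tcp_rot: [0.971, -0.24, 0.0, 0.0]
contact_force: [0.3, -0.2, 0.1]
opening: 0.294
time: 20.5
eef_pos: [0.5129, 0.1877, 0.0933]
tcp_rot: [0.971, -0.239, 0.0, 0.0]
contact_force: [-0.5, 0.0, -0.0]
opening: 0.954
time: 20.92
eef_pos: [0.5122, 0.1876, 0.1841]
tcp_rot: [0.971, -0.239, -0.001, 0.0]
contact_force: [0.9, -0.5, -0.7]
opening: 0.998
time: 21.33
eef_pos: [0.5131, 0.0112, 0.2353]
tcp_rot: [0.971, -0.239, 0.002, -0.0]
contact_force: [-0.4, 0.2, -0.9]
opening: 0.996
```

View pics/f.png

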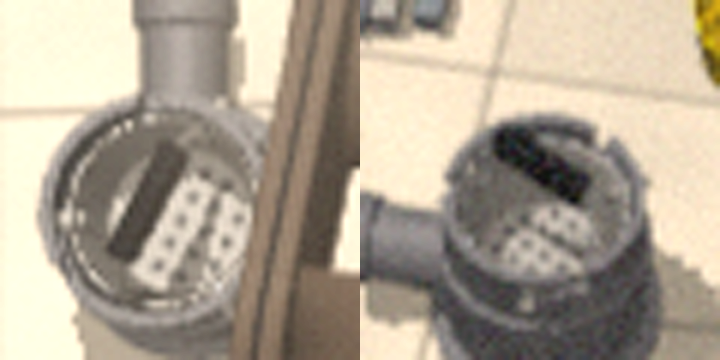

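The sieve is seated in the collar, level with its handle at about -28°, and a pin end shows through the wall at side pixel (245,250). One numeric check of height and of the bystanders:

```bash
python3 - <<'E'
from h import *
b=cv2.imread("pics/fb.png");b0=cv2.imread("pics/side0.png")
t=np.radians(92.3)
for z in(.09,.096):print("pin",z,px("side",[.513+.057*np.cos(t),.186+.057*np.sin(t),z]))
for z in(.131,.135,.141):print("grip",z,px("side",[.513,.186,z]))
g=cv2.cvtColor(b,cv2.COLOR_BGR2GRAY);k=np.zeros_like(g);k[215:240,230:265]=(g[215:240,230:265]<22)
n,l,s,c=cv2.connectedComponentsWithStats(k);print(s[1:],c[1:])
d=cv2.absdiff(b,b0).max(2)>50;n,l,s,c=cv2.connectedComponentsWithStats(d.astype(np.uint8))
print("changes",[(x[:5].tolist()) for x in s[1:] if x[4]>12])
print(get_state()["time"],get_state()["contact_force"])
E
```

```text
pin 0.09 [244.83227446 250.46933871]
pin 0.096 [244.79014706 249.42130071]
grip 0.131 [247.35376589 227.56243183]
grip 0.135 [247.3317402 226.8134438]
grip 0.141 [247.29850708 225.68334482]
[[240 222  14  12  56]] [[246.78571429 227.39285714]]
changes [[365, 0, 12, 43, 288], [383, 0, 12, 56, 424], [364, 20, 19, 43, 332], [404, 33, 20, 14, 98], [438, 41, 15, 7, 30], [425, 42, 14, 6, 31], [238, 63, 172, 136, 9782], [458, 65, 7, 13, 49], [392, 71, 120, 164, 7250], [397, 73, 17, 9, 105], [467, 81, 4, 6, 16], [270, 154, 23, 26, 368], [241, 234, 16, 12, 102], [406, 251, 24, 6, 54]]
21.4333 [ 0.08330743 -0.07116585 -0.74381638]
```

The grip sits at v = 227.4, against 226.8 predicted for home and 225.7 for pins on the ledge. The pin end reads about 250 (250.5 at home). The only changes in the picture are the arm, its shadow, the sieve's old spot and the collar. Handing in.

```bash
python3 -c "
from plant import *
print(sign_off())"
```

```text
the job is handed in; nothing more can be done
None
```

The steel sieve is hanging in the collar with its pins down in the locking notches. I let go of it, moved the arm clear and handed the job in at about 21.4 s.

**How it went**
- **Grasp:** the first grasp closed on nothing. The fingertips looked about 25 mm higher in the side camera than the reported position, so I went lower and the second grasp held.
- **Slots:** I felt for the slots with a light clockwise sweep. The pins entered at about 2° yaw and dropped to the ledge.
- **Twist:** turned about 30° clockwise, the pins dropped a further 6 mm.
- **Forces:** the readings I took while feeling for the slots and notches showed at most about 8 N of downward press.

**Last checks**
- **Height:** the grip in the side view (row 227.4) fits pins home (226.8 predicted) better than pins on the ledge (225.7), but the gap between the two is only about 1 pixel.
- **Pin:** the visible pin end (row about 250) falls between home (250.5) and ledge (249.4), so it does not settle it alone. The 6 mm drop felt at the wrist is the stronger evidence.
- **Bystanders:** comparing side views from before and after showed no movement of the tray, plunger cup, tin or wrench where they were in view. The arm and its shadow hid part of that area.

**What disagreed**
- The felt drop from collar edge to ledge was about 17 mm, not 18 mm, probably from slight slip or tilt in the grip.
- The side and top cameras differed by about 6 mm in y.

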